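# Unlock and lift a battery cassette out of the charging dock

### The arm

A 7-joint arm with a two-finger parallel gripper is mounted at the origin on the work surface. World frame = base frame: x ahead of the robot, y to its left, z up, the work surface at z = 0. Lengths are in m, angles in rad, forces in N, time in s.
With the tool pointing down it reaches from about 0.425 to 0.95 m from the base axis. Payload 4.7 kg.
Tool frame: the origin (TCP) lies on the centre line of the jaws, within the pads' length; the fingertips stand 11 mm ahead of it and the grasp point (between the pads) lies 8 mm behind it; z points along the fingers, y is the direction in which the jaws open and shut (so a half turn about z gives the same grasp; the last joint's range is limited). The gripper opens to 85 mm and grips with 20 to 120 N. Pads are 22 mm wide; open, the fingers measure 114 mm over their backs; the gripper's body (76 mm by 85 mm) begins 54 mm behind the grasp point. The pads swing forward as they close: fully open they stand 13 mm farther back than shut.
Start: joints at [-1.132, 0.469, -0.049, 1.532, 0.024, 1.141, -0.082], TCP at [0.304, 0.603, 0.242] pointing down, gripper open.
Joint ranges: [-2.59, 2.59], [-0.33, 1.99], [-1.39, 1.29], [0.1, 2.45], [-1.04, 4.18], [0.21, 1.99], [-2.66, 2.66]. Speed limits (rad/s): [2.57, 2.57, 3.14, 3.14, 3.14, 3.14, 3.14].

### API

Orientations are given as a unit quaternion [w, x, y, z].
In Python, from plant import manip gives the robot as it stands.
- The arm moves only by the tool carry_out, never from a script. Its argument "motion" is a list that holds one entry, the list of rows, each a list of 5 numbers: the shift along the tool's x, y, z in m, then the turn about the tool's z in degrees, then the opening, from 0 (shut) to 1 (fully open). In form: [[[tx, ty, tz, twist, fingers], ...]]. A call has 1 to 12 rows; each row is the pose to reach, as a shift and turn from the pose commanded when the call began, along the tool's axes at that moment; what a row does not reach only later rows make up. A row lasts 1/8 s, in which the tool goes at most 62.5 mm and 10.7 degrees, less where a joint would pass 70% of its speed; a pose out of reach is approached as far as the arm can. A call with a gripper value outside its range is refused whole. The fingers move at their own pace and stop on an object; the grip force is fixed at half the most. Time passes only in rows, so rows that repeat a pose let the fingers close. It gives the time, the measured TCP pose, the force and the opening at its end, in the units of the state.
- manip.observe(): the state, without advancing time (a new reading comes with each control period).
- manip.snapshot(name): name is "scene" or "top" or "wrist"; returns a dict with "img" (480x640x3 uint8, blue, green, red), "range_z" (480x640 float32, m along the optical axis (not along the pixel's ray), 0 where there is no reading), "fx", "fy", "cx", "cy" (pixels), "k1" (the pictures are not rectified: a ray, as slopes to the right and down, at radius r is drawn at 1 + k1 r^2 times it, then the intrinsics apply), "pose" (4x4, takes a point from camera to world coordinates); the wrist camera has in their place "T_tool_cam" (4x4, takes a point from camera to tool coordinates, whose origin is the TCP and whose axes are the flange's). Camera axes: x right, y up, looking along -z (the intrinsics and any distortion apply to the point x, -y, -z); pixel columns grow to the right and rows downward; lengths in m; the calibration is good to about 2 mm. A picture is of the moment at which its call begins: read the wrist's pose just before it.
- manip.close_job(): hands the job in, once; it reports no verdict.
The state is a dict: "clock": time; "joint_positions": joint angles; "dq": joint speeds; "effort": joint torques, N m; "tcp_pos": TCP position; "eef_rot": TCP orientation; "contact_force": force on the tool from outside, world axes, zero at the start; "ft_torque": the same for the moment, N m; "width": finger opening in m.
Only numpy, scipy, OpenCV 4.12 (cv2) and the standard library are available. Lean on these libraries where they do the work, as an engineer would, in place of code of your own. Each camera call takes 0.05 s, during which the arm holds its last target. There are 200 camera calls.

### The job

A battery cassette with two black spring catches on its sides is locked into one bay of the charging dock: slide the dock's clear guard along its track as far as it goes, away from the cassette, then pinch the two catches fully together and lift the cassette upright out of its bay until its underside is at least 5 cm above the dock. Finish while holding it still in the air by its pinched catches. Leave the plain blank in the other bay and do not disturb the things around the dock.

Things in the scene. Friction and masses are not known exactly. Their poses are not given: they have to be found in the camera images.
- dock: white charging dock, fixed, 160 (its x) x 380 (its y) x 55 mm tall; origin under its centre on the table. Two bays open upward at its y = +85 and -85 mm (mouth 53 mm in x, 59 mm in y; floor 8 mm above the table): one holds the cassette, the other the blank, either way round. Rails and stops up to 11 mm high lie on its top at x = +-70 mm
- guard (a joint): place of the clear guard along the dock's y, m: 0 = middle, -0.085 and +0.085 = over the -y or +y bay; starts near the middle. A tunnel 148 (x) x 170 mm (y), roof top 120 mm above the table, panes front and back, ends open. About 2 N slides it; it stays where left. At one end of its track, the far bay's centre is 85 mm beyond its edge
- guard_grip (a point): point in the guard's black grip ridge, over the guard's centre, 142 mm above the table. The ridge stands on the roof: 14 mm thick in the dock's y, 60 mm long in the dock's x, from 120 to 154 mm above the table (the point is 12 mm below its top). Axes as the dock's
- cassette_center (a point): centre of the cassette: 92 mm tall, 0.2 to 0.35 kg, upright in its bay, top 100 mm and underside 8 mm above the table. Axes as the dock's. Grey core 50 (x) x 30 mm (y); a black catch, 32 mm wide, on its +y and its -y side: outer faces 56 mm apart free, 42 mm pinched. Grip them 10 to 44 mm above this point. A hidden tooth on each hooks under the bay's lip until the catch is pressed
- catch_left (a joint): inward travel of the catch on the cassette's +y side, m: 0 = free, 0.007 = fully pressed against its stop; a spring resists with 2 N at first and 5.5 N at the stop. The tooth clears the lip from about 0.005
- catch_right (a joint): the same for the catch on the cassette's -y side
- blank_center (a point): centre of the plain grey blank block filling the other bay, 50 x 56 x 65 mm, its top 18 mm above the dock's top face; it has no catches and stays in place
- mouse: black computer mouse, 60 x 105 x 36 mm, in front of the dock; origin under its centre
- screwdriver: screwdriver 160 mm long lying in front of the dock; origin at its underside, mid-length
- tape_measure: tape measure 75 x 36 x 60 mm behind the dock; origin under its centre
- jar: round jar, 60 mm diameter and 60 mm tall, behind the dock; origin under its centre
- tray: low open compartment tray 90 x 120 x 25 mm behind the dock; origin under its centre
- mug: white mug, 80 mm diameter and 95 mm tall, to the right of the dock; origin under its centre
- bottle: bottle, 60 mm diameter and 160 mm tall, to the left of the dock; origin under its centre

How it is judged:
By the outcome, as a careful person would: the job done as asked, in the order asked, and still so for the second after the job is handed in, while the arm keeps its last pose, push and grip.
It also fails if it takes over 40 s, if anything falls off the work surface, if the arm or the gripper's body presses on something with over 40 N, if the wrist force passes 120 N, or if a joint passes its speed limit or range.

## Working session

There is one attempt and no reset: what is moved stays moved. The work goes in short steps, Python scripts to look and compute and a tool call to move; the robot and the scene stay as the last step left them, time stands still between calls to the robot, and variables do not carry over. Pictures are saved under pics/ and viewed, about 8 in all and at most 12, crops included, and the job is handed in when it is done.

Besides the shell and the picture viewer there is one more tool, called after ">>>" as a command line: name --argument value ..., lists and objects as JSON in quotes. carry_out: Moves the arm, as the interface text tells. Its arguments: {"type":"object","properties":{"motion":{"type":"array","items":{"type":"array","items":{"type":"array","items":{"type":"number"}}}}},"required":["motion"]}

```bash
mkdir -p pics; ls
cat > h.py <<'E'
import numpy as np, cv2
from plant import manip
def pts(s,T=None):
    """world points per pixel from range image"""
    T=s["pose"] if T is None else T
    h,w=s["range_z"].shape
    K=np.array([[s["fx"],0,s["cx"]],[0,s["fy"],s["cy"]],[0,0,1.]])
    g=np.stack(np.meshgrid(np.arange(w),np.arange(h)),-1).reshape(-1,1,2).astype(float)
    u=cv2.undistortPoints(g,K,np.array([s["k1"],0,0,0,0.])).reshape(h,w,2)
    z=s["range_z"]
    P=np.stack([u[...,0]*z,-u[...,1]*z,-z],-1)
    return P@T[:3,:3].T+T[:3,3],u
E
python3 - <<'E'
from h import *
print(manip.observe())
for n in("scene","top"):
    s=manip.snapshot(n); cv2.imwrite(f"pics/{n}0.png",s["img"]); np.save(f"{n}.npy",s,allow_pickle=True); print(n,s["fx"],s["cx"],s["k1"],s["pose"])
E
```

```text
pics
{'clock': 0.0, 'joint_positions': array([-1.13188803,  0.46944787, -0.04858525,  1.53369365,  0.02412682,
        1.1409953 , -0.08227019]), 'dq': array([-7.46779617e-04, -1.35061953e-05, -2.31872930e-04, -1.57978934e-04,
        4.37865157e-04, -7.03637491e-05, -1.08664198e-03]), 'effort': array([-8.23846567e-04, -5.10311759e+01, -4.71910543e-02, -2.37716800e+01,
        1.06144475e-02,  7.69119768e-03, -4.93075106e-06]), 'tcp_pos': array([0.30412657, 0.60197511, 0.24125716]), 'eef_rot': array([-1.77623031e-04,  2.31745883e-01,  9.72775867e-01, -9.62571046e-04]), 'contact_force': array([-0.96988025, -0.26236195,  0.22039589]), 'ft_torque': array([ 0.02673897, -0.00082415,  0.02335209]), 'width': 0.08572932195768158}
scene 546.9326032015833 318.351639266823 0.027463472115565917 [[ 0.76607107 -0.39136713  0.50986947  1.39691192]
 [ 0.64248802  0.48915634 -0.58986033 -0.96027246]
 [-0.01855394  0.77945997  0.62617722  1.10680723]
 [ 0.          0.          0.          1.        ]]
top 571.6792249561041 313.4838843717343 0.024327842971234036 [[-0.0053329   0.99828826 -0.05824183  0.50744469]
 [-0.9998324  -0.0063431  -0.01717379 -0.01505213]
 [-0.01751383  0.05814049  0.99815477  1.40474266]
 [ 0.          0.          0.          1.        ]]
```

View pics/top0.png

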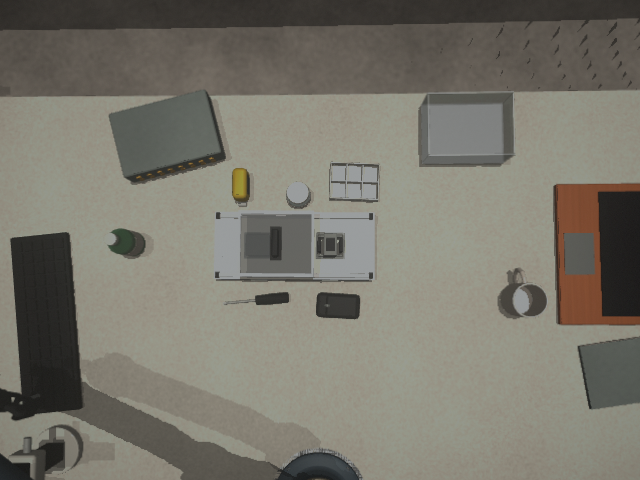

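View pics/scene0.png

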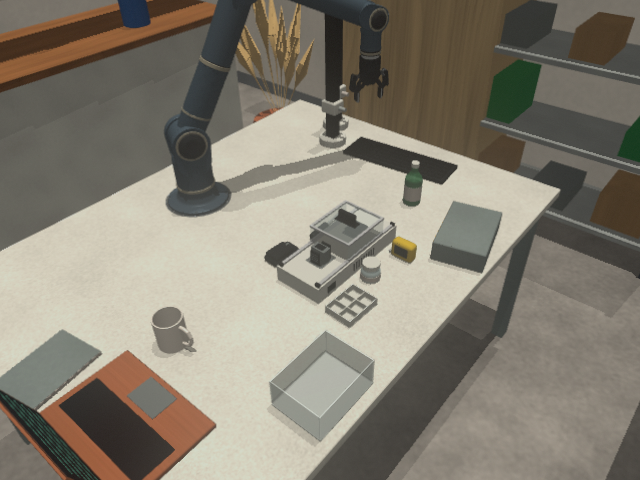

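The top view shows the dock at columns 216–375, rows 213–280. The guard is at columns 240–313 with its black ridge near (276,243). The cassette is at (330,245) on the world −y side, and the blank is under the guard's left part. The scene view agrees. So the guard must slide towards world +y.

```bash
cat >> h.py <<'E'
def ray(s,px,zp,T=None):
    T=s["pose"] if T is None else T
    K=np.array([[s["fx"],0,s["cx"]],[0,s["fy"],s["cy"]],[0,0,1.]])
    u=cv2.undistortPoints(np.array(px,float).reshape(-1,1,2),K,np.array([s["k1"],0,0,0,0.])).reshape(-1,2)
    d=np.c_[u[:,0],-u[:,1],-np.ones(len(u))]@T[:3,:3].T
    return T[:3,3]+d*((zp-T[2,3])/d[:,2])[:,None]
E
python3 - <<'E'
from h import *
s=np.load("top.npy",allow_pickle=True).item()
P,_=pts(s); im=s["img"]; 
roi=np.zeros(im.shape[:2],bool); roi[200:292,205:385]=1
def rect(m,n,z=None):
    m=m&roi
    c,_=cv2.findContours(m.astype(np.uint8),cv2.RETR_EXTERNAL,cv2.CHAIN_APPROX_NONE); c=max(c,key=cv2.contourArea)
    b=cv2.boundingRect(c)
    w=ray(s,c.reshape(-1,2),z) 
    r=cv2.minAreaRect(w[:,:2].astype(np.float32)); print(n,b,len(c),np.round(r[0],4),np.round(r[1],4),r[2]," depth z med",np.median(P[...,2][m]))
Z=P[...,2]
rect((Z>0.04)&(Z<0.2),"dock",0.055)
rect((Z>0.105)&(Z<0.13)&(np.arange(640)[None]<316),"roof",0.12)
rect((Z>0.135)&(Z<0.175),"ridge",0.154)
g=im.max(2)
rect((g<60)&(np.arange(640)[None]<300)&(np.arange(640)[None]>262)&(abs(np.arange(480)[:,None]-243)<25),"ridge dark",0.154)
rect((Z>0.085)&(Z<0.12)&(np.arange(640)[None]>316),"cass",0.1)
rect((g<110)&(np.arange(640)[None]>316)&(abs(np.arange(480)[:,None]-245)<20),"cass dark",0.1)
print("z rows",np.round(Z[245,212:380:6],3))
cv2.imwrite("pics/crop1.png",cv2.resize(im[195:325,200:390],None,fx=4,fy=4,interpolation=cv2.INTER_CUBIC))
E
```

```text
dock (214, 210, 161, 71) 453 [0.6031 0.0543] [0.3804 0.165 ] 88.61524963378906  depth z med 0.07137860859363587
roof (237, 210, 77, 67) 282 [0.6027 0.0936] [0.1712 0.1494] 89.66429138183594  depth z med 0.12007975842531171
ridge (271, 229, 8, 28) 62 [0.601  0.0919] [0.0154 0.0595] 89.60372161865234  depth z med 0.1537250807805559
ridge dark (270, 227, 11, 33) 81 [0.5999 0.0909] [0.022  0.0705] 89.88743591308594  depth z med 0.1375223254906992
cass (324, 234, 13, 22) 66 [ 0.5996 -0.0305] [0.0275 0.0482] 89.6337661743164  depth z med 0.09903898443624115
cass dark (317, 232, 28, 27) 99 [ 0.5985 -0.0316] [0.0618 0.0596] 89.64781951904297  depth z med 0.05960044093915473
z rows [-0.002  0.056  0.053  0.054  0.053  0.12   0.116  0.118  0.118  0.12
  0.152  0.135  0.118  0.119  0.12   0.124  0.116  0.056  0.096  0.097
  0.099  0.009  0.055  0.055  0.057  0.054  0.053  0.052]
```

View pics/crop1.png

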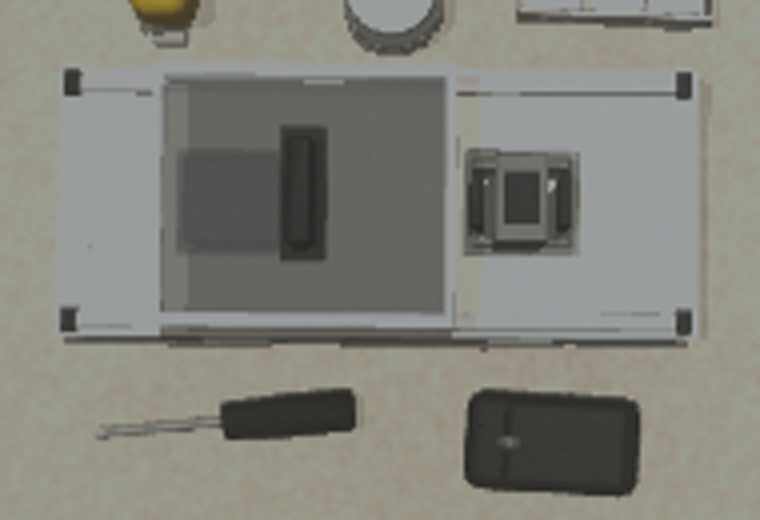

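The dock centre is at about (0.600, 0.054) with yaw about −0.35°. The ridge is at (0.600, 0.091) and the cassette at about (0.599, −0.031). These agree with each other, since dock y − 0.085 gives −0.031. Next I move above the ridge.

>>> carry_out --motion '[[[-0.045,-0.029,0,-2.4,1],[-0.09,-0.0585,0,-4.8,1],[-0.135,-0.088,0,-7.2,1],[-0.18,-0.117,0,-9.6,1],[-0.225,-0.146,0,-12,1],[-0.27,-0.1755,0,-14.4,1],[-0.315,-0.205,0,-16.8,1],[-0.36,-0.234,0,-19.2,1],[-0.405,-0.263,0,-21.6,1],[-0.45,-0.2925,0,-24,1],[-0.495,-0.322,0,-26.5,1],[-0.495,-0.322,0,-26.5,1]]]'

```text
clock: 1.6
tcp_pos: [0.6025, 0.0856, 0.2417]
eef_rot: [0.0, 0.007, 1.0, -0.002]
contact_force: [0.1, 0.9, 0.5]
width: 0.0854
```

```bash
cat >> h.py <<'E'
from scipy.spatial.transform import Rotation as R
def wrist(name=None):
    o=manip.observe(); s=manip.snapshot("wrist")
    T=np.eye(4); q=o["eef_rot"]; T[:3,:3]=R.from_quat(q[[1,2,3,0]]).as_matrix(); T[:3,3]=o["tcp_pos"]
    W=T@s["T_tool_cam"]
    print("tcp",o["tcp_pos"].round(4),"ydir",np.degrees(np.arctan2(T[1,1],T[0,1])).round(2),"xdir",T[:2,0].round(3),"zdir",T[:3,2].round(4),"F",o["contact_force"].round(1),"w",round(o["width"],4),"t",o["clock"])
    if name: cv2.imwrite(f"pics/{name}.png",s["img"])
    return s,W,o
E
python3 - <<'E'
from h import *
s,W,o=wrist("w1"); print(W.round(3)); np.save("w1.npy",(s,W),allow_pickle=True)
E
```

```text
tcp [0.6025 0.0856 0.2417] ydir 89.16 xdir [-1.     0.015] zdir [ 0.    -0.003 -1.   ] F [0.1 0.9 0.5] w 0.0854 t 1.6
[[ 0.013 -0.962 -0.271  0.533]
 [ 1.     0.012  0.006  0.088]
 [-0.003 -0.272  0.962  0.373]
 [ 0.     0.     0.     1.   ]]Traceback (most recent call last):
  File "<stdin>", line 2, in <module>
    arr = np.asanyarray(arr)
ValueError: setting an array element with a sequence. The requested array has an inhomogeneous shape after 1 dimensions. The detected shape was (2,) + inhomogeneous part.
```

View pics/w1.png

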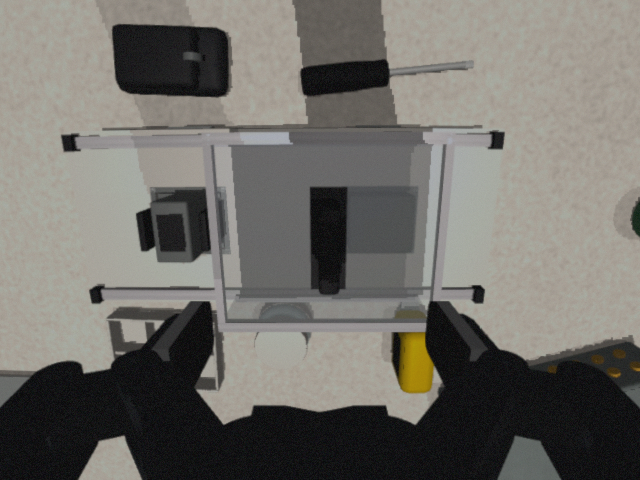

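The wrist view shows the ridge at (328,240) between the open fingers, and the cassette at (178,225) with both catches. The dock edges look square to the image. Now I measure the ridge, the catches and the dock yaw in this view.

Run:
```python
from h import *
s,W,o=wrist("w2")
P,_=pts(s,W); Z=P[...,2]
def rect(m,n,z):
    c,_=cv2.findContours(m.astype(np.uint8),cv2.RETR_EXTERNAL,cv2.CHAIN_APPROX_NONE); c=max(c,key=cv2.contourArea)
    w=P[c.reshape(-1,2)[:,1],c.reshape(-1,2)[:,0]] if z is None else ray(s,c.reshape(-1,2),z,W)
    r=cv2.minAreaRect(w[:,:2].astype(np.float32)); print(n,cv2.boundingRect(c),np.round(r[0],4),np.round(r[1],4),r[2],"z",np.median(Z[m]).round(4))
rr=np.arange(480)[:,None]; cc=np.arange(640)[None]
rect((Z>0.14)&(Z<0.17)&(rr<300)&(cc>290)&(cc<370),"ridge",0.154)
rect((Z>0.092)&(Z<0.108)&(rr<280)&(cc<206)&(cc>120),"cass core",0.1)
m=(Z>0.08)&(Z<0.108)&(rr<280)&(cc<215)&(cc>120)
print("cass ext",P[m].min(0),P[m].max(0))
# dock yaw from rail end caps (dark) at dock corners
g=s["img"].max(2)
m=((g<50)&(rr>125)&(rr<310)&((cc<110)|(cc>465))&(cc>50)&(cc<510)).astype(np.uint8)
n,_,st,ce=cv2.connectedComponentsWithStats(m)
for i in range(1,n):
    if st[i,4]>60: print("cap",ce[i].round(1),st[i],ray(s,ce[i],0.066,W).round(4))
```

```text
tcp [0.6014 0.0892 0.2417] ydir 89.41 xdir [-1.    0.01] zdir [-1.e-03 -8.e-04 -1.e+00] F [-0.2  0.2  0.2] w 0.0854 t 1.65
ridge (313, 204, 22, 92) [0.5983 0.0932] [0.0134 0.0603] 89.23307800292969 z 0.153
cass core (146, 201, 45, 62) [ 0.5984 -0.0285] [0.0325 0.0495] 88.49542999267578 z 0.0991
cass ext [ 0.5745612  -0.0586652   0.08000127] [ 0.62411726 -0.00189443  0.10222115]
cap [492.1 142.3] [486 135  13  16 172] [[0.532  0.2344 0.066 ]]
cap [ 64.5 142.8] [ 58 136  16  15 181] [[ 0.5283 -0.123   0.066 ]]
cap [ 91.6 294.7] [ 86 287  13  17 155] [[ 0.666 -0.124  0.066]]
cap [473.  295.6] [467 288  12  16 150] [[0.6694 0.2327 0.066 ]]
```

The end caps give a dock yaw of −0.6°, which the tool already matches. The ridge centre is at about (0.598, 0.0925). I descend over the ridge and grip it.

>>> carry_out --motion '[[[0.0025,0.001,0.03,0,1],[0.0025,0.001,0.06,0,1],[0.0025,0.001,0.085,0,1],[0.0025,0.001,0.104,0,1],[0.0025,0.001,0.104,0,1],[0.0025,0.001,0.104,0,0],[0.0025,0.001,0.104,0,0],[0.0025,0.001,0.104,0,0],[0.0025,0.001,0.104,0,0],[0.0025,0.001,0.104,0,0],[0.0025,0.001,0.104,0,0]]]'

```text
clock: 3.08
tcp_pos: [0.5987, 0.0928, 0.1389]
eef_rot: [0.0, 0.003, 1.0, 0.0]
contact_force: [0.1, -1.1, 5.2]
width: 0.013
```

Gripped, with a width of 13 mm. Now I slide the guard towards +y, slowing near the stop.

>>> carry_out --motion '[[[0,0.008,0,0,0],[0,0.018,0,0,0],[0,0.028,0,0,0],[0,0.036,0,0,0],[0,0.041,0,0,0],[0,0.044,0,0,0],[0,0.044,0,0,0]]]'

```text
clock: 3.95
tcp_pos: [0.5992, 0.1371, 0.139]
eef_rot: [0.001, 0.003, 1.0, 0.0]
contact_force: [-1.0, -0.7, 5.3]
width: 0.0133
```

>>> carry_out --motion '[[[0,0.002,0,0,0],[0,0.004,0,0,0],[0,0.005,0,0,0],[0,0.005,0,0,0]]]'

```text
clock: 4.45
tcp_pos: [0.5992, 0.1384, 0.1389]
eef_rot: [0.0, 0.004, 1.0, -0.002]
contact_force: [-1.8, -6.7, 6.1]
width: 0.0127
```

>>> carry_out --motion '[[[0,0.003,0,0,0],[0,0.006,0,0,0],[0,0.006,0,0,0]]]'

```text
clock: 4.82
tcp_pos: [0.5992, 0.1385, 0.1389]
eef_rot: [-0.001, 0.005, 1.0, -0.005]
contact_force: [-4.0, -16.5, 10.0]
width: 0.0129
```

Run:
```python
from h import *
s,W,o=wrist("w3")
s=manip.snapshot("top"); cv2.imwrite("pics/t3.png",cv2.resize(s["img"][195:325,200:390],None,fx=4,fy=4,interpolation=cv2.INTER_CUBIC))
P,_=pts(s);Z=P[...,2];m=(Z>.105)&(Z<.13); m[:,:200]=0;m[:,385:]=0;m[:205]=0;m[285:]=0
print(P[m][:,1].min(),P[m][:,1].max())
```

```text
tcp [0.5992 0.1385 0.1389] ydir 89.37 xdir [-1.     0.011] zdir [-0.0015 -0.0108 -0.9999] F [ -4.  -16.5  10. ] w 0.0129 t 4.825
-0.04191794732115615 0.22351761223299613
```

View pics/w3.png

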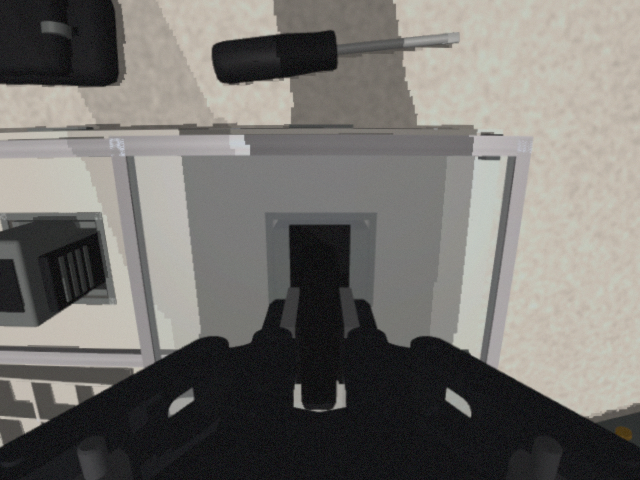

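The guard is against its hard stop: the push rose from 7 to 16 N with no motion, at y=0.1385. By the track geometry that puts the cassette at y≈−0.0315. I relax the push, release, rise and move over the cassette for a close look.

>>> carry_out --motion '[[[0,-0.004,0,0,0],[0,-0.007,0,0,0],[0,-0.007,0,0,1],[0,-0.007,0,0,1],[0,-0.007,0,0,1],[0,-0.007,0,0,1],[0,-0.007,-0.03,0,1],[0,-0.007,-0.06,0,1],[0,-0.007,-0.06,0,1]]]'

```text
clock: 6.05
tcp_pos: [0.6003, 0.1415, 0.2009]
eef_rot: [0.003, 0.003, 1.0, 0.001]
contact_force: [0.6, -0.3, -0.2]
width: 0.0853
```

>>> carry_out --motion '[[[0,-0.04,0,0,1],[0,-0.08,0,0,1],[0.002,-0.12,0,0,1],[0.002,-0.16,0,0,1],[0.002,-0.1725,0,0,1],[0.002,-0.1725,0,0,1],[0.002,-0.1725,0,0,1]]]'

```text
clock: 6.92
tcp_pos: [0.5958, -0.0293, 0.1979]
eef_rot: [-0.0, 0.001, 1.0, 0.001]
contact_force: [-0.3, 0.7, -0.3]
width: 0.0854
```

Run:
```python
from h import *
s,W,o=wrist("w4")
P,_=pts(s,W); Z=P[...,2]
rr=np.arange(480)[:,None]; cc=np.arange(640)[None]
m=(Z>0.094)&(Z<0.106)&(rr<330)&(abs(P[...,0]-.6)<.05)&(abs(P[...,1]+.031)<.045)
c,_=cv2.findContours(m.astype(np.uint8),cv2.RETR_EXTERNAL,cv2.CHAIN_APPROX_NONE)
for k in c:
    if cv2.contourArea(k)>60:
        r=cv2.minAreaRect(ray(s,k.reshape(-1,2),.1,W)[:,:2].astype(np.float32)); print(cv2.boundingRect(k),r)
print("ext",np.percentile(P[m],[1,50,99],axis=0).round(4))
```

```text
tcp [ 0.5958 -0.0293  0.1979] ydir 89.86 xdir [-1.     0.002] zdir [-6.0e-04  1.3e-03 -1.0e+00] F [-0.3  0.7 -0.3] w 0.0854 t 6.925
(348, 231, 10, 46) ((0.5978530645370483, -0.0057013435289263725), (0.0314636193215847, 0.006009530741721392), 1.2096457481384277)
(274, 230, 10, 47) ((0.5974791646003723, -0.054934803396463394), (0.005947226192802191, 0.03208416700363159), 88.39610290527344)
(294, 218, 45, 72) ((0.5982264280319214, -0.030103351920843124), (0.029390137642621994, 0.049830757081508636), 89.21671295166016)
ext [[ 0.5745 -0.0575  0.0954]
 [ 0.5976 -0.0301  0.0992]
 [ 0.623  -0.0029  0.1013]]
```

View pics/w4.png

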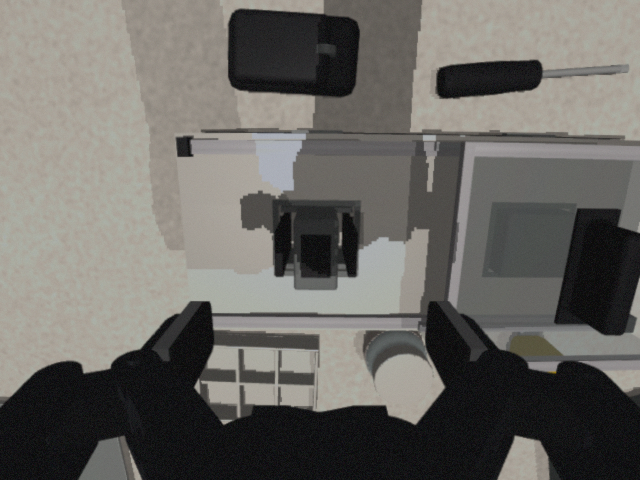

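The core and both catches are clear, at (294–339, 218–290) with catches at columns 279 and 353, and the guard edge is well to the right. The cassette centre measures (0.598, −0.030 to −0.031). I descend open and check before closing.

>>> carry_out --motion '[[[0,0,0.03,0,1],[0,0,0.06,0,1],[0,0,0.085,0,1],[0,0,0.105,0,1],[0,0,0.118,0,1],[0,0,0.126,0,1],[0,0,0.126,0,1],[0,0,0.126,0,1],[0,0,0.126,0,1]]]'

```text
clock: 8.1
tcp_pos: [0.5963, -0.0316, 0.073]
eef_rot: [0.001, 0.003, 1.0, 0.0]
contact_force: [0.0, -0.3, 0.5]
width: 0.0853
```

Run:
```python
from h import *
s,W,o=wrist("w5")
P,_=pts(s,W); Z=P[...,2]
m=(Z>0.09)&(Z<0.106)&(abs(P[...,0]-.6)<.03)&(abs(P[...,1]+.031)<.033)
print("ext",np.percentile(P[m],[1,50,99],axis=0).round(4),m.sum())
```

```text
tcp [ 0.5963 -0.0316  0.073 ] ydir 89.69 xdir [-1.     0.005] zdir [ 1.4e-03  1.0e-04 -1.0e+00] F [ 0.  -0.3  0.5] w 0.0853 t 8.1
ext [[ 0.5741 -0.0577  0.0907]
 [ 0.5929 -0.0304  0.0992]
 [ 0.6152 -0.0033  0.1012]] 14258
```

View pics/w5.png

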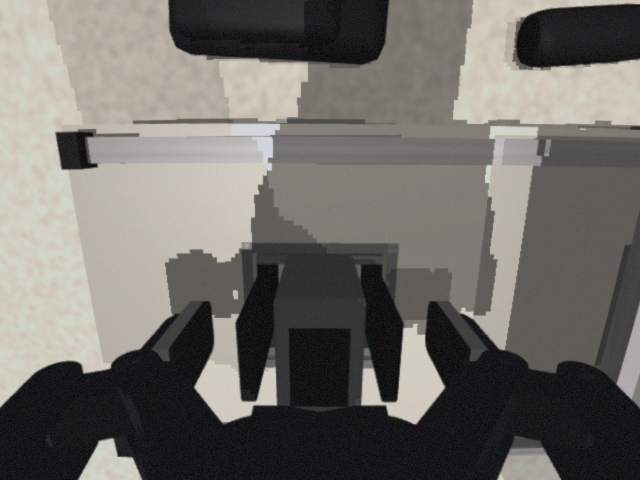

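The fingers' inner edges are at columns 213 and 428, with their midpoint at 320. The cassette core is centred at 319, so it sits in the middle. Now I close.

>>> carry_out --motion '[[[-0.001,0.0005,0,0,1],[-0.001,0.0005,0,0,0],[-0.001,0.0005,0,0,0],[-0.001,0.0005,0,0,0],[-0.001,0.0005,0,0,0],[-0.001,0.0005,0,0,0],[-0.001,0.0005,0,0,0]]]'

```text
clock: 9.02
tcp_pos: [0.5973, -0.0317, 0.0745]
eef_rot: [0.001, 0.003, 1.0, -0.0]
contact_force: [-3.9, -1.1, 13.6]
width: 0.0355
```

The width is 35.5 mm and I expected about 42, with a 13 N upward force. I look before lifting.

Run:
```python
from h import *
s,W,o=wrist()
cv2.imwrite("pics/w6.png",cv2.resize(s["img"][200:440,160:480],None,fx=2.4,fy=2.4))
```

```text
tcp [ 0.5973 -0.0317  0.0745] ydir 89.65 xdir [-1.     0.006] zdir [ 1.2e-03 -2.0e-04 -1.0e+00] F [-3.9 -1.1 13.6] w 0.0355 t 9.025
```

View pics/w6.png

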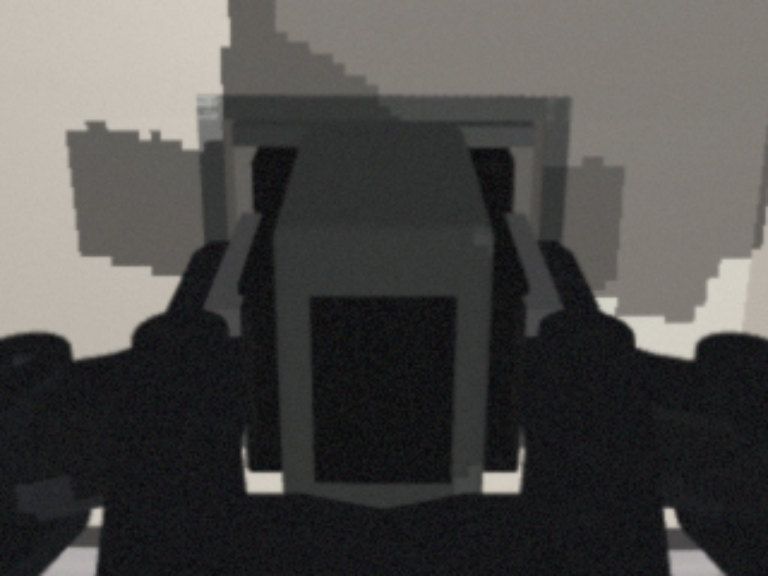

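The view shows both catches pressed symmetrically against the core, with pads on both catches. I lift slowly at first and watch the force.

>>> carry_out --motion '[[[0,0,-0.003,0,0],[0,0,-0.006,0,0],[0,0,-0.009,0,0],[0,0,-0.012,0,0],[0,0,-0.012,0,0]]]'

```text
clock: 9.7
tcp_pos: [0.597, -0.031, 0.0844]
eef_rot: [0.0, 0.003, 1.0, 0.0]
contact_force: [0.6, 0.5, -2.7]
width: 0.0353
```

The force is −2.7 N, which is the cassette's weight, so it has come free. I lift on.

>>> carry_out --motion '[[[0,0,-0.01,0,0],[0,0,-0.025,0,0],[0,0,-0.04,0,0],[0,0,-0.055,0,0],[0,0,-0.07,0,0],[0,0,-0.085,0,0],[0,0,-0.1,0,0],[0,0,-0.115,0,0],[0,0,-0.125,0,0],[0,0,-0.13,0,0],[0,0,-0.13,0,0],[0,0,-0.13,0,0]]]'

```text
clock: 11.2
tcp_pos: [0.5964, -0.031, 0.2137]
eef_rot: [-0.001, 0.003, 1.0, 0.0]
contact_force: [-0.3, -0.1, -2.6]
width: 0.035
```

>>> carry_out --motion '[[[0,0,0,0,0],[0,0,0,0,0],[0,0,0,0,0],[0,0,0,0,0]]]'

```text
clock: 11.7
tcp_pos: [0.5968, -0.0311, 0.2142]
eef_rot: [-0.0, 0.003, 1.0, 0.0]
contact_force: [-0.6, -0.6, -3.1]
width: 0.0355
```

Run:
```python
from h import *
s,W,o=wrist()
P,_=pts(s,W); Z=P[...,2]
m=(abs(P[...,0]-.597)<.03)&(abs(P[...,1]+.031)<.013)&(Z>.09)&(Z<.26)
print("top z of cassette",np.percentile(Z[m],[1,50,99]).round(4),"dq",abs(o["dq"]).max())
c=manip.snapshot("scene")["img"][170:310,240:440]
a=cv2.resize(c,None,fx=2.8,fy=2.8,interpolation=cv2.INTER_CUBIC); b=cv2.resize(s["img"][150:440,160:480],None,fx=.72,fy=.72)
a=cv2.copyMakeBorder(a,0,0,0,b.shape[1],cv2.BORDER_CONSTANT); a[:b.shape[0],-b.shape[1]:]=b; cv2.imwrite("pics/f7.png",a); print(a.shape)
t=manip.snapshot("top"); P,_=pts(t); Z=P[...,2]
for n,(u,v) in dict(mouse=(338,306),driver=(272,299),tape=(240,183),jar=(298,194),tray=(354,181),roofL=(222,243),roof=(240,225)).items(): print(n,Z[v,u].round(3))
s0=np.load("top.npy",allow_pickle=True).item(); print("diff", [ (n,int((cv2.absdiff(s0["img"],t["img"]).max(2)[y0:y1,x0:x1]>60).sum())) for n,(x0,x1,y0,y1) in dict(front=(220,365,288,322),back=(228,385,158,208),bottle=(100,150,225,260),mug=(495,550,265,320)).items()])
```

```text
tcp [ 0.5968 -0.0311  0.2142] ydir 89.7 xdir [-1.     0.005] zdir [-1.e-04  1.e-04 -1.e+00] F [-0.6 -0.6 -3.1] w 0.0355 t 11.7
top z of cassette [0.1526 0.2389 0.2408] dq 0.0010191230711456968
(392, 790, 3)
mouse 0.628
driver 0.033
tape 0.061
jar 0.061
tray 0.013
roofL 0.118
roof 0.118
diff [('front', 822), ('back', 292), ('bottle', 0), ('mug', 0)]
```

View pics/f7.png

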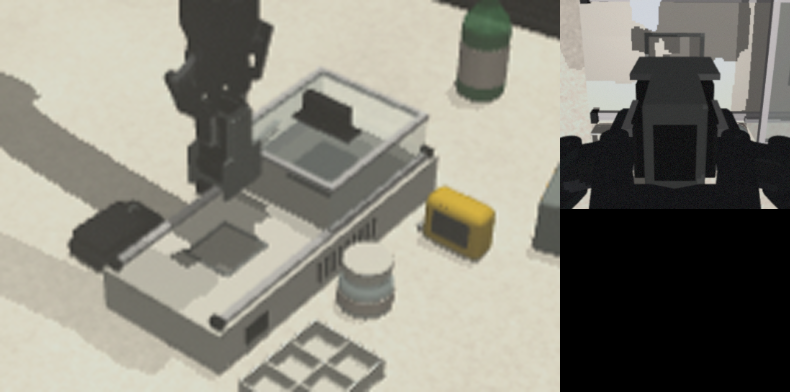

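The cassette top is at 0.239, so its underside is at about 0.147, or 92 mm above the dock. The view shows it upright, the bay empty, the guard at the far end, the blank still in place and the objects undisturbed. I check the guard once more and hand in.

Run:
```python
from h import *
t=manip.snapshot("top"); P,_=pts(t); Z=P[...,2]
m=(Z>.105)&(Z<.13)&(abs(P[...,0]-.6)<.085)&(P[...,1]>.03)&(P[...,1]<.3)
print("guard y",P[m][:,1].min(),P[m][:,1].max())
o=manip.observe(); print(o["width"],o["contact_force"],o["tcp_pos"])
print(manip.close_job())
```

```text
guard y 0.05275491003313162 0.2257354051640415
0.035183970020005076 [ 0.38146947  0.30556295 -3.28086006] [ 0.59682131 -0.03107501  0.21430772]
the job is handed in; nothing more can be done
None
```

I slid the guard to its far stop, pinched both catches, lifted the cassette straight up and handed the job in at about 12 s. The arm is still holding it in the air.

- **Guard:** it reached a hard stop, where the push rose from 7 to 16 N with no further motion. The last check put it at y from 0.053 to 0.226, still at that stop.
- **Cassette:** its underside is about 92 mm above the dock, and it is upright and still. The grip width is steady at about 35 mm and the load on the wrist is about 3 N, which fits the cassette's weight.
- **Surroundings:** the blank is still in its bay, and the last picture shows the things around the dock where they were. I couldn't confirm this by comparing top-camera images for the things in front of and behind the dock, because those areas changed, probably from the arm and its shadow. The bottle and mug areas showed no change.

**Disagreement:** the gripper reads about 35 mm, but the pinched catches should measure 42 mm. The close-up showed both catches pressed flat and evenly against the core, and the cassette came out freely. I put the gap down to finger flex but didn't check that.

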